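# Load neck heel blanks into the boring unit's chute

## Robot

A 6-joint arm with a two-finger parallel gripper is mounted at the origin on the work surface. World frame = base frame: x ahead of the robot, y to its left, z up, the work surface at z = 0. Lengths are in m, angles in rad, forces in N, time in s.
With the tool pointing down it reaches from about 0.35 to 0.875 m from the base axis. Payload 4.2 kg.
Tool frame: the origin (TCP) lies between the finger pads; the fingertips stand 25 mm ahead of it and the grasp point (between the pads) lies 6 mm ahead of it; z points along the fingers, y is the line along which they close (so a half turn about z gives the same grasp; the last joint's range is limited). The gripper opens to 85 mm and grips with 20 to 120 N. Pads are 22 mm wide; open, the fingers measure 114 mm over their backs; the gripper's body (76 mm by 85 mm) begins 54 mm behind the grasp point. The pads swing forward as they close: fully open they stand 13 mm farther back than shut.
Start: joints at [-0.998, 0.385, 0.008, 0, -1.194, -0.259], TCP at [0.193, -0.594, 0.256] pointing down, gripper open.
Joint ranges: [-3.14, 3.14], [-1.21, 2.06], [-1.07, 1.41], [-3.16, 2.05], [-2.99, -0.16], [-3.1, 3.1]. Speed limits (rad/s): [2.79, 2.79, 3.14, 3.14, 3.14, 3.14].

## Interface

Orientations are given as a unit quaternion [w, x, y, z].
In Python, from rig import * gives the robot as it stands. The module is installed in compiled form; this text tells all that it offers.
- The arm moves only by the shell command python3 -m pendant 'ROWS' [OPENING] [FORCE]. ROWS is JSON, a list of rows, each a list of 4 numbers: the shift along the tool's x, y, z in cm, then the turn about the tool's z in degrees. In form: [[x, y, z, spin], ...]. A call has 1 to 20 rows; each row is the pose to reach, as a shift and turn from the pose commanded when the call began, along the tool's axes at that moment; what a row does not reach only later rows make up. A row lasts 1/8 s, in which the tool goes at most 62.5 mm and 10.7 degrees, less where a joint would pass 70% of its speed; a pose out of reach is approached as far as the arm can. A call with a gripper value outside its range is refused whole. OPENING is the closure, from 0 (fully open) to 1 (shut), set as the call begins (- or left out, the last holds). The fingers move at their own pace and stop on an object; FORCE is the grip in N (left out, the last holds). Time passes only in rows, so rows that repeat a pose let the fingers close. It gives the time, the measured TCP pose, the force, the opening and the grip force at its end, in the units of the state.
- observe(): the state, without advancing time (a new reading comes with each control period).
- grab_frame(name): name is "scene" or "top" or "wrist"; returns a dict with "frame" (480x640x3 uint8, blue, green, red), "range_z" (480x640 float32, m along the optical axis (not along the pixel's ray), 0 where there is no reading), "fx", "fy", "cx", "cy" (pixels), "extrinsics" (4x4, takes a point from world to camera coordinates); the wrist camera has in their place "hand_eye" (4x4, takes a point from camera to tool coordinates, whose origin is the TCP and whose axes are the flange's). Camera axes: x right, y up, looking along -z (the intrinsics and any distortion apply to the point x, -y, -z); pixel columns grow to the right and rows downward; lengths in m; the calibration is good to about 2 mm. A picture is of the moment at which its call begins: read the wrist's pose just before it.
- hand_in(): hands the job in; it is judged then, once.
Trained networks look in a picture, given as the dict that the camera call returned (one of the last four; its "shot" number tells which), for a name from the list of things; names that differ only in an ending like _2 or _b are one class to them, and where a whole thing is asked for, a point or a joint stands for the part that bears it (a point fixed in the world has none). Each returns a list of dicts, best first, with "score" (0 to 1); they miss things now and then, are a little off and sometimes report something else, mostly with a low value. They report only what shows in the picture. A call takes as long as a camera call. They do not tell look-alikes from the thing itself.
- find_in(target, picture): "extent" ([left, top, right, bottom] in pixels, round what is visible of it).
The state is a dict: "clock": time; "joint_pos": joint angles; "joint_vel": joint speeds; "effort": joint torques, N m; "tcp_pos": TCP position; "ee_rot": TCP orientation; "contact_force": force on the tool from outside, world axes, zero at the start; "wrist_torque": the same for the moment, N m; "gripper_width": finger opening in m; "grip_force": force on a finger pad.
Only numpy, scipy, OpenCV 4.12 (cv2) and the standard library are available. Lean on these libraries where they do the work, as an engineer would, in place of code of your own. Each camera call takes 0.05 s, during which the arm holds its last target. There are 200 camera calls.

## Task

Swing the clamp bar up well clear (70 degrees or so) and leave it up, then slide the neck heel blank it held straight out from beneath it, flat on the clamp bed until its tongue is past the bar. Lay that blank and the loose one from the bench in the sloping chute, in either order and without dropping them from a height, both underside down with the thick heel end uphill, slid right down: one against the stop, the other against the first. Do not knock over the glue bottle.

Things in the scene. Friction and masses are not known exactly. Their poses are not given: they have to be found in the camera images.
- blank_a_heel (a point): Clamped blank, dark wood, 110 x 40 mm, 80 g, flat underside: a heel block 45 mm long, 44 mm high, then a tongue 65 mm long, 14 mm thick. This point: centre of the heel, 22 mm above the underside; own +x from heel to tongue, y across, z up. Grip it from above across the heel's 40 mm width. It starts on the clamp bed, tongue under the bar, heel towards the robot.
- blank_a_tip (a point): Middle of the end face of that blank's tongue, 7 mm above the underside, 87.5 mm from the heel's centre along own +x. Axes as at its heel. 
- blank_b_heel (a point): Loose blank, same shape, size and wood as the clamped one. This point: centre of its heel block, 22 mm above the underside; own +x from heel to tongue, y across, z up. It starts underside down on the bench (underside at z = 0), turned any way. A plain rectangular offcut of the same wood, 100 x 45 x 30 mm, lies near it and is not wanted.
- blank_b_tip (a point): Middle of the end face of that blank's tongue, 7 mm above the underside, 87.5 mm from the heel's centre along own +x. Axes as at its heel. 
- clamp: Fixed clamp: plywood bed 120 mm wide, own x -105 to +75 mm, top 30 mm above the bench. Origin on the bench; own z up, +y towards the bar's hinge. The bar runs along y at own x = +30 mm, 24 mm wide: the tongue's end face, at about +45 mm at the start, is clear of it below +18 mm. Way out: straight along own -x. Guides 8 mm high flank the tongue beyond own x = +20 mm.
- bar (a joint): Angle of the clamp bar, rad: 0 = level, down over the tongue (as at the start); grows as the grip end swings up, to a stop at 1.45. The hinge is stiff: about 4 N at the grip lifts it, and it stays where it is left.
- bar_grip (a point): Centre of the black rubber grip at the free end of the clamp bar: 24 mm wide (along the clamp's x), 36 mm long, 30 mm high, its centre 54.5 mm above the bench when down and 172 mm from the hinge axis. It can be pinched across its width from above. Axes turn with the bar: own x as the clamp's x, own +y from grip to hinge.
- bar_hinge (a point): Point on the clamp bar's hinge axis, 54.5 mm above the bench; the axis runs along the clamp's x. The bar swings in the upright plane through this point and the grip.
- channel: Fixed chute channel: slick steel floor 300 mm long, 47.5 mm wide, sloping 22 degrees, side walls 12 mm high and 12 mm thick, open above. Origin on the floor, mid-width, at the face of the stop (26 mm high) at the low end, 35 mm above the bench. Own +x uphill along the floor, z square to the floor. A blank let go on the floor slides down. A green boring unit 150 mm high stands below the stop.
- glue: White glue bottle, 52 mm across, 140 mm tall, standing on the bench near the far side; origin at the centre of its underside. Must not be knocked over.
- blank_a: The clamped blank as a whole: origin on its underside, half-way along its length, 32.5 mm from the heel's centre towards the tongue; same axes as its points.
- blank_b: The loose blank as a whole: origin and axes as for the clamped one.
Things that resemble listed ones, but are neither listed nor needed, are in the scene too. What is shaped like the blank_a but yellow is not meant.

How it is judged:
By the outcome, as a careful person would: the job done as asked, in the order asked, and still so for the second after the job is handed in, with the robot touching nothing.
It also fails if it takes over 72 s, if anything falls off the work surface, if the arm or the gripper's body presses on something with over 40 N, if the wrist force passes 120 N, or if a joint passes its speed limit or range.

## Working session

There is one attempt and no reset: what is moved stays moved. The work goes in short steps, Python scripts to look and compute and a shell command to move; the robot and the scene stay as the last step left them, time stands still between calls to the robot, and variables do not carry over. Pictures are saved under pics/ and viewed, at most 10 in all, crops included, and the job is handed in when it is done.

```bash
mkdir -p pics; cat > h.py <<'E'
from rig import *
import numpy as np, cv2
from scipy.spatial.transform import Rotation as R
def T_tool():
    o=observe();q=o["ee_rot"];T=np.eye(4);T[:3,:3]=R.from_quat([q[1],q[2],q[3],q[0]]).as_matrix();T[:3,3]=o["tcp_pos"];return T
def shot(n):
    T=T_tool();d=grab_frame(n)
    d["c2w"]=T@d["hand_eye"] if n=="wrist" else np.linalg.inv(d["extrinsics"]);return d
def cloud(d):
    z=d["range_z"];v,u=np.mgrid[0:480,0:640]
    P=np.stack([(u-d["cx"])/d["fx"]*z,-(v-d["cy"])/d["fy"]*z,-z],-1)
    W=P@d["c2w"][:3,:3].T+d["c2w"][:3,3];W[z<=0]=np.nan;return W
def tool(p):
    T=T_tool();return T[:3,:3].T@(np.asarray(p)-T[:3,3])*100
E
python3 - <<'E'
from h import *
np.set_printoptions(precision=3,suppress=True)
for n in("top","scene"):
    d=shot(n);cv2.imwrite(f"pics/{n}0.png",d["frame"]);W=cloud(d);np.save(n+"0.npy",W)
    print(n,[k for k in d],d["c2w"][:3,3])
    for t in("blank_a","blank_b","clamp","bar_grip","bar_hinge","channel","glue"):
        for r in find_in(t,d)[:4]:
            e=np.array(r["extent"]);c=((e[:2]+e[2:])/2).astype(int);print(t,round(r["score"],2),e.round(),W[min(c[1],479),min(c[0],639)])
o=observe();print(o)
E
```

```text
top ['frame', 'range_z', 'fx', 'fy', 'cx', 'cy', 'extrinsics', 'shot', 'c2w'] [ 0.453 -0.029  1.293]
blank_a 0.88 [299. 250. 341. 296.] [ 0.445 -0.042  0.016]
blank_a 0.87 [173. 327. 218. 380.] [0.261 0.235 0.014]
blank_a 0.86 [241. 203. 273. 252.] [0.546 0.099 0.017]
blank_a 0.67 [183. 253. 209. 308.] [0.425 0.236 0.015]
blank_b 0.88 [299. 250. 341. 296.] [ 0.445 -0.042  0.016]
blank_b 0.87 [173. 327. 218. 380.] [0.261 0.235 0.014]
blank_b 0.86 [241. 203. 273. 252.] [0.546 0.099 0.017]
blank_b 0.67 [183. 253. 209. 308.] [0.425 0.236 0.015]
clamp 0.72 [137. 164. 231. 241.] [0.595 0.255 0.072]
bar_grip 0.69 [144. 170. 229. 186.] [0.649 0.251 0.066]
bar_hinge 0.76 [138. 172. 232. 191.] [0.643 0.255 0.059]
channel 0.92 [350. 158. 484. 231.] [ 0.613 -0.248  0.093]
channel 0.56 [140. 176. 233. 187.] [0.641 0.25  0.07 ]
glue 0.94 [287. 109. 310. 142.] [0.758 0.006 0.107]
glue 0.67 [142. 173. 234. 186.] [0.646 0.249 0.067]
scene ['frame', 'range_z', 'fx', 'fy', 'cx', 'cy', 'extrinsics', 'shot', 'c2w'] [1.176 0.468 0.826]
blank_a 0.97 [308. 224. 358. 253.] [ 0.436 -0.046  0.013]
blank_a 0.8 
[... 534 characters left out ...]
.067]
bar_hinge 0.2 [388. 306. 438. 373.] [0.607 0.255 0.046]
channel 0.6 [164. 196. 259. 243.] [ 0.611 -0.247  0.093]
glue 0.81 [235. 296. 268. 360.] [0.786 0.025 0.094]
glue 0.3 [350. 316. 458. 382.] [0.65  0.256 0.066]
{'clock': 0.8, 'joint_pos': array([-0.998,  0.385,  0.008, -0.   , -1.194, -0.259]), 'joint_vel': array([ 0.002, -0.   , -0.001,  0.001,  0.002,  0.002]), 'effort': array([  0.   , -39.203,  18.861,   4.19 ,  -0.   ,  -0.   ]), 'tcp_pos': array([ 0.193, -0.594,  0.256]), 'ee_rot': array([ 0.   , -0.156,  0.988, -0.   ]), 'contact_force': array([ 0.771, -0.395,  0.136]), 'wrist_torque': array([-0.013, -0.027, -0.003]), 'grip_force': 0.0, 'gripper_width': 0.08535555376807263}
```

View pics/top0.png

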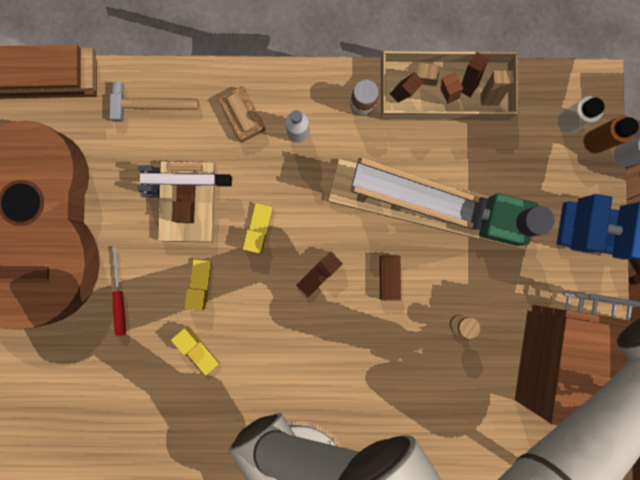

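View pics/scene0.png

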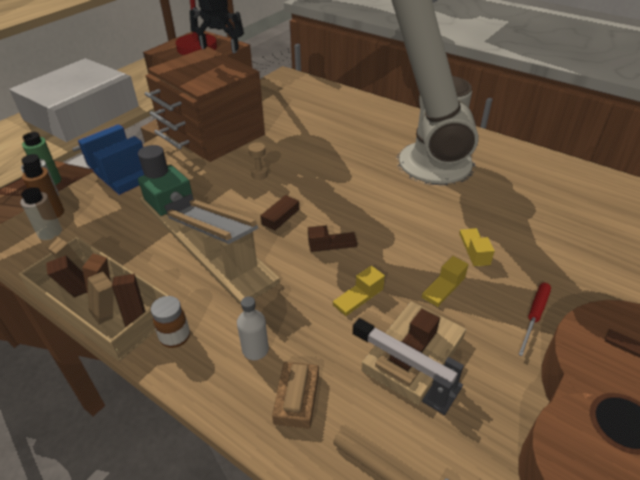

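Top picture: the dark blank with a step at (320,273) is blank_b. The plain dark block at (390,277) is the offcut, and the three yellow ones at (258,228), (198,285) and (195,350) are decoys. Blank_a is under the bar at (183,205). The chute runs from (355,175) high to (475,210) low, next to the green unit, and the glue bottle is at (297,125).

```bash
cat > m.py <<'E'
from h import *
np.set_printoptions(precision=4,suppress=True)
W=np.load("top0.npy")
im=cv2.imread("pics/top0.png")
def reg(l,t,r,b,z0,z1,dark=False):
    w=W[t:b,l:r].reshape(-1,3);c=im[t:b,l:r].reshape(-1,3).max(1)
    m=(w[:,2]>z0)&(w[:,2]<z1)
    if dark:m&=c<120
    return w[m]
def rect(n,p):
    r=cv2.minAreaRect((p[:,:2]*1000).astype(np.float32));print(n,len(p),np.round(r[0],1),np.round(r[1],1),round(r[2],1),"zmed",np.median(p[:,2]).round(4))
rect("b",reg(292,245,348,300,.006,.07));rect("bheel",reg(292,245,348,300,.032,.07));rect("btongue",reg(292,245,348,300,.006,.025))
rect("offcut",reg(370,245,410,310,.006,.07))
rect("bed",reg(150,155,225,248,.024,.035));rect("aheel",reg(165,185,205,235,.065,.085))
rect("atong",reg(165,185,205,235,.038,.052))
rect("bar",reg(130,168,240,192,.055,.085))
rect("glue",reg(280,105,315,145,.03,.2))
# chute
p=reg(345,150,490,235,.03,.2)
c=im[150:235,345:490].astype(int)
w=W[150:235,345:490]
hs=cv2.cvtColor(im[150:235,345:490],cv2.COLOR_BGR2HSV)
m=(hs[...,1]<45)&(hs[...,2]>90)&(w[...,2]>.03)&(w[...,2]<.17)
q=w[m];print("floor",len(q))
for _ in range(4):
    A=np.c_[q[:,:2],np.ones(len(q))];k=np.linalg.lstsq(A,q[:,2],rcond=None)[0];e=A@k-q[:,2];q=q[abs(e)<.004]
print(k,"slope",np.degrees(np.arctan(np.hypot(*k[:2]))),"uphill az",np.degrees(np.arctan2(k[1],k[0])),len(q));rect("floor",q)
print(q[:,2].min(),q[:,2].max())
big=cv2.resize(im[150:320,130:500],None,fx=2.1,fy=2.1,interpolation=cv2.INTER_CUBIC);cv2.imwrite("pics/crop1.png",big)
E
python3 m.py
```

```text
b 907 [446.9 -42.2] [115.6 115.2] 4.9 zmed 0.0172
bheel 371 [462.3 -64.5] [39.1 44. ] 45.4 zmed 0.0443
btongue 536 [446.9 -42.2] [115.6 115.2] 4.9 zmed 0.0144
offcut 971 [ 443.6 -200.4] [ 84.6 126.8] 89.8 zmed 0.03
bed 2526 [601.9 268.1] [179.8 140.1] 0.3 zmed 0.0302
aheel 401 [575.6 259.2] [44.8 40.8] 0.2 zmed 0.0743
atong 346 [594.4 255.6] [74.3 86.6] 88.2 zmed 0.0445
bar 1154 [647.7 256.3] [ 50.9 204.6] 1.8 zmed 0.0655
glue 567 [765.9   9.3] [47.  50.6] 7.4 zmed 0.0959
floor 2589
[0.0976 0.3868 0.128 ] slope 21.74712553123229 uphill az 75.8352506960386 2182
floor 2182 [ 615.4 -247.1] [278.2  47.1] 76.8 zmed 0.1009
0.035283695856404895 0.15012467540740815
```

View pics/crop1.png

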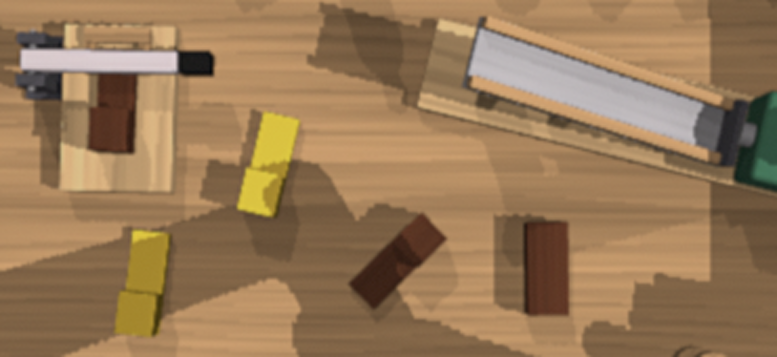

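```bash
python3 -m pendant '[[-45,21,-8,-58],[-45,21,-8,-58],[-45,21,-8,-58],[-45,21,-8,-58],[-45,21,-8,-58],[-45,21,-8,-58],[-45,21,-8,-58],[-45,21,-8,-58],[-45,21,-8,-58],[-45,21,-8,-58],[-45,21,-8,-58]]' 0 30
python3 - <<'E'
from h import *
np.set_printoptions(precision=4,suppress=True)
d=shot("wrist");cv2.imwrite("pics/w1.png",d["frame"]);W=cloud(d);np.save("w1.npy",W)
print(d["hand_eye"]);print(T_tool(),observe()["joint_pos"])
hs=cv2.cvtColor(d["frame"],cv2.COLOR_BGR2HSV)
w=W
t=w-np.array([.615,-.247,0]);a=np.radians(76.3)
s=t[...,0]*np.cos(a)+t[...,1]*np.sin(a);y=-t[...,0]*np.sin(a)+t[...,1]*np.cos(a)
m=(abs(y)<.018)&(abs(s)<.11)&np.isfinite(w[...,2])
q=w[m]
for _ in range(4):
    A=np.c_[q[:,:2],np.ones(len(q))];k=np.linalg.lstsq(A,q[:,2],rcond=None)[0];e=A@k-q[:,2];q=q[abs(e)<.003]
print(k,"slope",np.degrees(np.arctan(np.hypot(*k[:2]))),"az",np.degrees(np.arctan2(k[1],k[0])),len(q))
# edges of wall tops & floor: cross-section
h=w[...,2]-(w[...,0]*k[0]+w[...,1]*k[1]+k[2])
fl=(abs(h)<.003)&(abs(s)<.16)&(abs(y)<.04)
wl=(h>.009)&(h<.017)&(abs(s)<.17)&(abs(y)<.06)
for n,mm in(("floor",fl),("wall",wl)):
    r=cv2.minAreaRect((w[mm][:,:2]*1000).astype(np.float32));print(n,mm.sum(),r)
for s0 in np.arange(-.14,.15,.04):
    b=abs(s-s0)<.006
    f=y[b&fl];ww=y[b&wl]
    if len(f)>5 and len(ww)>5:print(round(s0,2),"floor y",np.percentile(f,[1,99]),"walls",np.percentile(ww,[1,99]), "inner",ww[ww<0].max(initial=-1),ww[ww>0].min(initial=1))
E
```

```text
clock: 2.17
tcp_pos: [0.5552, -0.2566, 0.3362]
ee_rot: [-0.0, -0.615, 0.789, 0.0]
contact_force: [-0.3, -0.1, -1.0]
gripper_width: 0.0854
grip_force: 0.0
[[-0.0008  0.9607  0.2776  0.0706]
 [ 1.      0.0008  0.0001  0.0008]
 [-0.0002  0.2776 -0.9607 -0.1172]
 [ 0.      0.      0.      1.    ]]
[[-0.244  -0.9698 -0.0003  0.5552]
 [-0.9698  0.244   0.     -0.2568]
 [ 0.0001  0.0003 -1.      0.3363]
 [ 0.      0.      0.      1.    ]] [-0.1689  0.3205  0.1109  0.     -1.3616 -0.0776]
[0. 0. 0.] slope 0.0 az 0.0 0
floor 0 ((0.0, 0.0), (0.0, 0.0), 0.0)
wall 1123 ((613.7567138671875, -246.7460174560547), (339.62158203125, 100.40597534179688), 76.4642105102539)
```

View pics/w1.png

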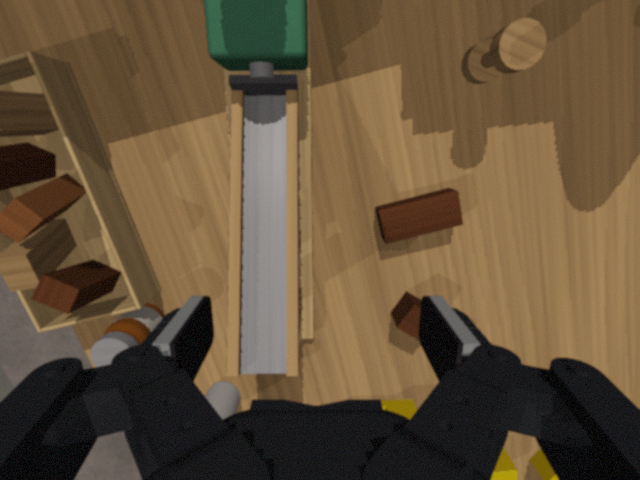

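The wrist view shows the chute from stop (265,85) to its high end (265,370). The boring unit is above it and the offcut is at (420,215).

```bash
cat > c.py <<'E'
from h import *
np.set_printoptions(precision=4,suppress=True)
im=cv2.imread("pics/w1.png");w=np.load("w1.npy")
t=w-np.array([.615,-.247,0]);a=np.radians(76.3)
s=t[...,0]*np.cos(a)+t[...,1]*np.sin(a);y=-t[...,0]*np.sin(a)+t[...,1]*np.cos(a)
print("samples row 230:",[(u,w[230,u]) for u in (225,236,250,265,280,292,305)])
k=np.array([.0976,.3868,.128]);h=w[...,2]-(w[...,0]*k[0]+w[...,1]*k[1]+k[2])
fl=(abs(h)<.007)&(abs(s)<.16)&(abs(y)<.03)
q=w[fl];print(len(q))
for _ in range(4):
    A=np.c_[q[:,:2],np.ones(len(q))];k=np.linalg.lstsq(A,q[:,2],rcond=None)[0];e=A@k-q[:,2];q=q[abs(e)<.003]
print(k,"slope",np.degrees(np.arctan(np.hypot(*k[:2]))),"az",np.degrees(np.arctan2(k[1],k[0])),len(q))
h=w[...,2]-(w[...,0]*k[0]+w[...,1]*k[1]+k[2])
fl=(abs(h)<.003)&(abs(s)<.15)&(abs(y)<.035);wl=(h>.009)&(h<.017)&(abs(s)<.15)&(abs(y)<.05)
for n,mm in(("floor",fl),("wall",wl)):
    print(n,mm.sum(),cv2.minAreaRect((w[mm][:,:2]*1000).astype(np.float32)))
for s0 in np.arange(-.12,.13,.04):
    b=abs(s-s0)<.006;f=y[b&fl];ww=y[b&wl];ww=ww[np.isfinite(ww)]
    if len(f)>5 and len(ww)>5:print(round(s0,2),"floor",np.percentile(f,[1,99]),"walls",np.percentile(ww,[1,99]),"inner",ww[ww<0].max(initial=-1),ww[ww>0].min(initial=1))
b=(abs(y)<.015)&(s<-.1)&(s>-.18);i=np.argsort(s[b]);print(np.c_[s[b],h[b],w[b][:,2]][i][::max(1,b.sum()//30)])
E
python3 c.py
```

```text
samples row 230: [(225, array([ 0.6844, -0.2396,  0.0002])), (236, array([ 0.64  , -0.2561,  0.1029])), (250, array([ 0.6287, -0.2503,  0.0917])), (265, array([ 0.6129, -0.2465,  0.0926])), (280, array([ 0.5975, -0.2424,  0.0916])), (292, array([ 0.5835, -0.2421,  0.1038])), (305, array([ 0.5785, -0.2177,  0.0178]))]
12576
[0.0986 0.3926 0.1278] slope 22.03701603315069 az 75.90286521301934 12201
floor 12208 ((614.2089233398438, -249.2049102783203), (280.61737060546875, 46.660465240478516), 76.41404724121094)
wall 6975 ((612.4207763671875, -253.1357421875), (281.33563232421875, 71.81298828125), 76.25023651123047)
-0.12 floor [-0.0226  0.0232] walls [-0.0339  0.0361] inner -0.022343809560296933 0.025283464584987262
-0.08 floor [-0.0228  0.0233] walls [-0.0342  0.0361] inner -0.022465415063374714 0.025285287398162007
-0.04 floor [-0.0222  0.0233] walls [-0.0346  0.0369] inner -0.022341725068747778 0.025424954999950046
0.0 floor [-0.0227  0.0234] walls [-0.0337  0.0369] inner -0.02229996168002663 0.025414509935799977
0.04 floor [-0.0225  0.0235] walls [-0.034   0.0368] inner -0.022363473
[... 369 characters left out ...]
-0.1693  0.0604  0.0833]
 [-0.1682  0.022   0.0453]
 [-0.168   0.0297  0.0532]
 [-0.1663  0.0473  0.0714]
 [-0.1633  0.0371  0.0624]
 [-0.1599  0.0447  0.0714]
 [-0.1571  0.0274  0.0553]
 [-0.1547  0.0353  0.0642]
 [-0.1527  0.0283  0.0579]
 [-0.1499  0.0258  0.0565]
 [-0.1477  0.0214  0.0531]
 [-0.1455  0.0145  0.0471]
 [-0.1431  0.0067  0.0402]
 [-0.1408 -0.      0.0344]
 [-0.1375  0.0002  0.0359]
 [-0.1341  0.0006  0.0377]
 [-0.1309  0.0002  0.0386]
 [-0.1275  0.0024  0.0422]
 [-0.1236 -0.0005  0.041 ]
 [-0.1203 -0.0005  0.0423]
 [-0.117   0.      0.0441]
 [-0.1138  0.0001  0.0455]
 [-0.1105 -0.0003  0.0463]
 [-0.1073  0.0004  0.0484]
 [-0.1041  0.0015  0.0508]
 [-0.1009  0.0017  0.0523]]
```

```bash
python3 -m pendant '[[-43,1.5,0,-14],[-43,1.5,0,-14],[-43,1.5,0,-14],[-43,1.5,0,-14],[-43,1.5,6,-14],[-43,1.5,8,-14],[-43,1.5,8,-14],[-43,1.5,8,-14],[-43,1.5,8,-14]]'
python3 - <<'E'
from h import *
np.set_printoptions(precision=4,suppress=True)
d=shot("wrist");cv2.imwrite("pics/w2.png",d["frame"]);W=cloud(d);np.save("w2.npy",W)
print(T_tool())
for r in find_in("bar_grip",d)[:2]+find_in("blank_a",d)[:2]:print(r)
f=d["frame"].max(2);m=(f<60)&(W[...,2]>.055)&(W[...,2]<.08)&(W[...,0]>.55)&(W[...,0]<.72)&(W[...,1]<.24)&(W[...,1]>.1)
print(m.sum(),cv2.minAreaRect((W[m][:,:2]*1000).astype(np.float32)),np.median(W[m][:,2]))
m=(W[...,2]>.055)&(W[...,2]<.08)&(W[...,0]>.6)&(W[...,0]<.7)&(W[...,1]<.33)&(W[...,1]>.1)
print(m.sum(),cv2.minAreaRect((W[m][:,:2]*1000).astype(np.float32)))
E
```

```text
clock: 3.35
tcp_pos: [0.6458, 0.1644, 0.256]
ee_rot: [-0.001, -0.707, 0.707, -0.0]
contact_force: [0.5, -0.4, 0.2]
gripper_width: 0.0857
grip_force: 0.0
[[-0.0015 -1.      0.0008  0.646 ]
 [-1.      0.0015 -0.0002  0.1637]
 [ 0.0002 -0.0008 -1.      0.2571]
 [ 0.      0.      0.      1.    ]]
{'extent': [300.2, 205.6, 327.9, 392.5], 'score': 0.8}
{'extent': [322.7, 280.5, 414.1, 337.2], 'score': 0.83}
{'extent': [465.9, 245.3, 596.3, 303.4], 'score': 0.78}
1095 ((616.2421875, 205.34507751464844), (37.60820770263672, 128.5252685546875), 42.64751052856445) 0.06882962997462055
4145 ((648.9667358398438, 242.1851043701172), (55.88262939453125, 175.53689575195312), 0.1446664184331894)
```

View pics/w2.png

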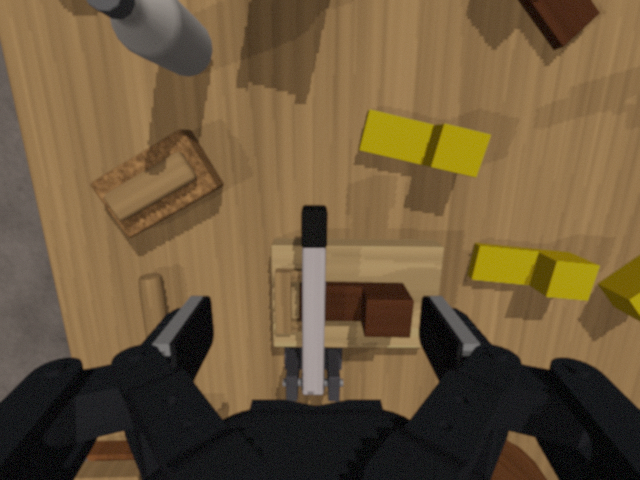

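The grip is at pixels (302-327, 206-246) with the bar below it. Blank_a's heel is at (387,310), and the glue bottle is well clear at (165,35).

```bash
python3 - <<'E'
from h import *
np.set_printoptions(precision=4,suppress=True)
W=np.load("w2.npy")
def reg(l,t,r,b,z0,z1):
    w=W[t:b,l:r].reshape(-1,3);w=w[(w[:,2]>z0)&(w[:,2]<z1)];print(len(w),cv2.minAreaRect((w[:,:2]*1000).astype(np.float32)),np.median(w[:,2]),w.min(0),w.max(0))
reg(298,200,332,247,.06,.075)
reg(298,250,332,395,.055,.08)
reg(355,275,420,345,.068,.08)
reg(325,275,362,325,.04,.05)
reg(268,238,446,350,.026,.034)
E
```

```text
997 ((646.7433471679688, 171.83729553222656), (34.58214569091797, 23.399927139282227), 89.06480407714844) 0.0688948786098515 [0.6349 0.1544 0.0603] [0.6586 0.1891 0.0715]
3387 ((646.0541381835938, 274.6221923828125), (162.65989685058594, 35.00575637817383), 89.3493423461914) 0.06409127678801074 [0.6291 0.1934 0.0552] [0.6643 0.3561 0.0717]
1882 ((575.7680053710938, 259.6942138671875), (40.57948303222656, 45.506893157958984), 88.55715942382812) 0.07360307786142348 [0.5529 0.239  0.068 ] [0.5988 0.2804 0.0757]
1329 ((616.8764038085938, 258.56060791015625), (37.4234619140625, 40.460113525390625), 0.26220250129699707) 0.043689323086652465 [0.5981 0.2384 0.04  ] [0.6357 0.2788 0.0499]
8359 ((603.2120971679688, 260.19085693359375), (120.55598449707031, 179.7793426513672), 89.42691040039062) 0.0296439066423842 [0.513  0.1991 0.026 ] [0.6936 0.3211 0.034 ]
```

```bash
python3 -m pendant '[[-0.8,-0.1,6,0],[-0.8,-0.1,12,0],[-0.8,-0.1,16,0],[-0.8,-0.1,18.5,0],[-0.8,-0.1,19.2,0],[-0.8,-0.1,19.2,0]]' 0 30 && python3 -m pendant '[[0,0,0,0],[0,0,0,0],[0,0,0,0],[0,0,0,0],[0,0,0,0]]' 1 30
```

```text
clock: 4.25
tcp_pos: [0.6475, 0.1724, 0.0655]
ee_rot: [0.001, -0.707, 0.708, -0.0]
contact_force: [0.2, -0.5, 0.1]
gripper_width: 0.0849
grip_force: 0.0
clock: 4.88
tcp_pos: [0.6475, 0.1732, 0.065]
ee_rot: [0.001, -0.707, 0.707, -0.0]
contact_force: [0.8, -0.8, 2.1]
gripper_width: 0.0238
grip_force: 34.8
```

```bash
python3 -m pendant '[[-0.07,0,-1.5,0],[-0.26,0,-2.99,0],[-0.59,0,-4.45,0],[-1.04,0,-5.88,0],[-1.61,0,-7.27,0],[-2.3,0,-8.6,0],[-3.11,0,-9.87,0],[-4.02,0,-11.06,0],[-5.04,0,-12.16,0]]' && python3 -m pendant '[[-1.1,0,-1.02,0],[-2.29,0,-1.93,0],[-3.56,0,-2.74,0],[-4.89,0,-3.43,0],[-6.28,0,-4.0,0],[-7.4,0,-4.37,0],[-7.4,0,-4.37,0],[-7.4,0,-4.37,0]]'
```

```text
clock: 6.0
tcp_pos: [0.6478, 0.2238, 0.1843]
ee_rot: [0.001, -0.707, 0.707, -0.0]
contact_force: [7.7, 0.4, -7.6]
gripper_width: 0.0236
grip_force: 32.9
clock: 7.0
tcp_pos: [0.6485, 0.2977, 0.2285]
ee_rot: [0.001, -0.707, 0.707, -0.001]
contact_force: [7.6, 0.9, -4.4]
gripper_width: 0.0235
grip_force: 32.4
```

```bash
python3 -m pendant '[[0,0,0,0],[0,0,0,0],[0,0,0,0],[0,0,-5,0],[0,0,-10,0],[2,4,-10,10],[3.8,7.6,-10,20],[3.8,7.6,-10,90],[3.8,7.6,-10,90],[3.8,7.6,-10,90],[3.8,7.6,-10,90],[3.8,7.6,-10,90],[3.8,7.6,-10,90],[3.8,7.6,-10,90],[3.8,7.6,-10,90]]' 0
python3 - <<'E'
from h import *
np.set_printoptions(precision=4,suppress=True)
print(T_tool(),observe()["joint_pos"])
d=shot("scene");W=cloud(d)
cv2.imwrite("pics/s1.png",d["frame"][200:440,280:560].repeat(2,0).repeat(2,1))
d=shot("wrist");W=cloud(d);np.save("w3.npy",W);cv2.imwrite("pics/w3.png",d["frame"])
m=(W[...,2]>.068)&(W[...,2]<.08)&(abs(W[...,0]-.575)<.04)&(abs(W[...,1]-.26)<.035)
print(m.sum(),cv2.minAreaRect((W[m][:,:2]*1000).astype(np.float32)))
E
```

```text
clock: 8.88
tcp_pos: [0.5706, 0.2594, 0.3298]
ee_rot: [0.0, -0.001, 1.0, 0.0]
contact_force: [0.8, -0.1, 0.5]
gripper_width: 0.0856
grip_force: 0.0
[[-1.     -0.001   0.      0.5706]
 [-0.001   1.      0.0002  0.2594]
 [-0.      0.0002 -1.      0.3298]
 [ 0.      0.      0.      1.    ]] [ 0.6845  0.35    0.138  -0.0001 -1.3588 -2.2542]
1517 ((574.8097534179688, 259.918701171875), (40.05525588989258, 45.26818084716797), 88.6937255859375)
```

View pics/s1.png

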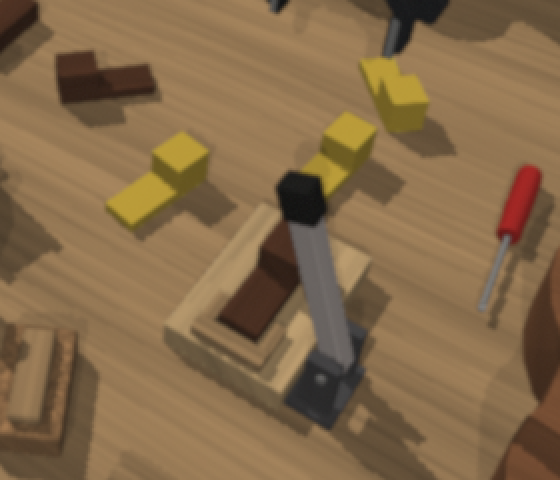

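The bar now stands at about 77°, and blank_a still lies under it. I'll slide it out at this wrist yaw so the camera stays away from the bar. Then I'll regrip with a half turn so joint 6 stays in range at the chute.

```bash
python3 -m pendant '[[-0.2,0,6,0],[-0.2,0,12,0],[-0.2,0,18,0],[-0.2,0,23,0],[-0.2,0,25.6,0],[-0.2,0,26.4,0],[-0.2,0,26.4,0]]' 0 30 && python3 -m pendant '[[0,0,0,0],[0,0,0,0],[0,0,0,0],[0,0,0,0],[0,0,0,0]]' 1 30 && python3 -m pendant '[[0.6,0,0,0],[1.5,0,0,0],[2.5,0,0,0],[3.5,0,0,0],[4.3,0,0,0],[4.7,0,0,0],[4.7,0,0,0]]'
```

```text
clock: 9.85
tcp_pos: [0.5732, 0.2597, 0.066]
ee_rot: [0.0, -0.0, 1.0, 0.0]
contact_force: [-0.2, 0.1, 0.6]
gripper_width: 0.0854
grip_force: 0.0
clock: 10.48
tcp_pos: [0.5734, 0.2598, 0.0669]
ee_rot: [0.001, -0.0, 1.0, 0.0]
contact_force: [-1.1, -0.5, 5.8]
gripper_width: 0.0397
grip_force: 32.1
clock: 11.35
tcp_pos: [0.5262, 0.2603, 0.0669]
ee_rot: [0.001, -0.0, 1.0, 0.001]
contact_force: [0.2, 0.2, 8.0]
gripper_width: 0.0397
grip_force: 32.1
```

```bash
python3 -m pendant '[[0,0,0,0],[0,0,0,0],[0,0,0,0],[0,0,-5,0],[0,0,-10,-10],[-0.2,0,-13,-20],[-0.2,0,-13,-60],[-0.2,0,-13,-60],[-0.2,0,-13,-60],[-0.2,0,-13,-60],[-0.2,0,-13,-120],[-0.2,0,-13,-120],[-0.2,0,-13,-120],[-0.2,0,-13,-120],[-0.2,0,-13,-120],[-0.2,0,-13,-120]]' 0 && python3 -m pendant '[[0,0,0,-60],[0,0,0,-60],[0,0,0,-60],[0,0,0,-60],[0,0,0,-60],[0,0,0,-60],[0,0,0,-60]]'
python3 - <<'E'
from h import *
np.set_printoptions(precision=4,suppress=True)
print(T_tool(),observe()["joint_pos"])
d=shot("top");W=cloud(d)
m=(W[...,2]>.068)&(W[...,2]<.08)&(abs(W[...,0]-.53)<.04)&(abs(W[...,1]-.26)<.035)
print(m.sum(),cv2.minAreaRect((W[m][:,:2]*1000).astype(np.float32)))
E
```

```text
clock: 13.35
tcp_pos: [0.5275, 0.2592, 0.1951]
ee_rot: [0.001, 0.867, -0.499, -0.0]
contact_force: [-0.5, 0.2, 0.3]
gripper_width: 0.0854
grip_force: 0.0
clock: 14.22
tcp_pos: [0.5275, 0.2593, 0.1952]
ee_rot: [0.0, 1.0, -0.001, -0.0]
contact_force: [-0.3, 0.1, -0.4]
gripper_width: 0.0855
grip_force: 0.0
[[ 1.     -0.0019 -0.0008  0.5275]
 [-0.0019 -1.     -0.0004  0.2593]
 [-0.0008  0.0004 -1.      0.1952]
 [ 0.      0.      0.      1.    ]] [ 0.732   0.3722 -0.1735 -0.0003 -1.026   0.837 ]
152 ((519.6680297851562, 259.68408203125), (28.42243003845215, 41.32249450683594), 0.2606603801250458)
```

```bash
python3 -m pendant '[[0,0,6,0],[0,0,10,0],[0,0,11.7,0],[0,0,12.1,0],[0,0,12.1,0]]' 0 && python3 -m pendant '[[0,0,0,0],[0,0,0,0],[0,0,0,0],[0,0,0,0],[0,0,0,0]]' 1 30 && python3 -m pendant '[[0,0,-2,0],[0,0,-6,0],[0,0,-12,0],[0,0,-18,0],[0,0,-20,0]]'
```

```text
clock: 14.9
tcp_pos: [0.5287, 0.2601, 0.0758]
ee_rot: [-0.001, 1.0, -0.0, 0.001]
contact_force: [-0.2, -0.1, -0.1]
gripper_width: 0.0854
grip_force: 0.0
clock: 15.52
tcp_pos: [0.5282, 0.2598, 0.0755]
ee_rot: [-0.0, 1.0, 0.0, 0.001]
contact_force: [-0.7, -0.3, 5.7]
gripper_width: 0.0393
grip_force: 31.7
clock: 16.15
tcp_pos: [0.5288, 0.2601, 0.279]
ee_rot: [-0.002, 1.0, -0.0, 0.003]
contact_force: [-0.5, 0.0, -0.8]
gripper_width: 0.0391
grip_force: 31.0
```

```bash
python3 -m pendant '[[7.5,54.6,0,103.7],[7.5,54.6,0,103.7],[7.5,54.6,0,103.7],[7.5,54.6,0,103.7],[7.5,54.6,0,103.7],[7.5,54.6,0,103.7],[7.5,54.6,0,103.7],[7.5,54.6,0,103.7],[7.5,54.6,0,103.7],[7.5,54.6,0,103.7],[7.5,54.6,0,103.7],[7.5,54.6,0,103.7]]'
python3 - <<'E'
from h import *
np.set_printoptions(precision=4,suppress=True)
T=T_tool();print(T,observe()["joint_pos"],"yaz",np.degrees(np.arctan2(T[1,1],T[0,1])), tool([.6043,-.2865,.2]))
d=shot("wrist");W=cloud(d);cv2.imwrite("pics/w4.png",d["frame"])
P=(W-T[:3,3])@T[:3,:3]  # tool coords
m=(P[...,2]>.02)&(P[...,2]<.06)&(abs(P[...,1])<.03)&(P[...,0]>-.03)&(P[...,0]<.13)
q=P[m];print(m.sum(),q.min(0),q.max(0));t=q[q[:,0]>.03]
if len(t)>9:
    print(cv2.minAreaRect((t[:,:2]*1000).astype(np.float32)),np.median(t[:,2]))
E
```

```text
clock: 17.65
tcp_pos: [0.6025, -0.286, 0.2743]
ee_rot: [-0.0, -0.619, 0.786, 0.0]
contact_force: [-0.2, 0.4, -0.9]
gripper_width: 0.0395
grip_force: 30.9
[[-0.2348 -0.972  -0.0006  0.6025]
 [-0.972   0.2348  0.0003 -0.286 ]
 [-0.0002  0.0007 -1.      0.2743]
 [ 0.      0.      0.      1.    ]] [-0.2013  0.4471  0.1513 -0.0002 -1.2757 -0.0357] yaz 166.41780093965667 [ 0.0096 -0.1901  7.427 ]
15436 [ 0.0232 -0.0193  0.02  ] [0.0888 0.0209 0.0346]
((59.38398742675781, 0.7903347015380859), (58.789119720458984, 40.20402908325195), 0.05845934897661209) 0.03210297473960017
```

View pics/w4.png

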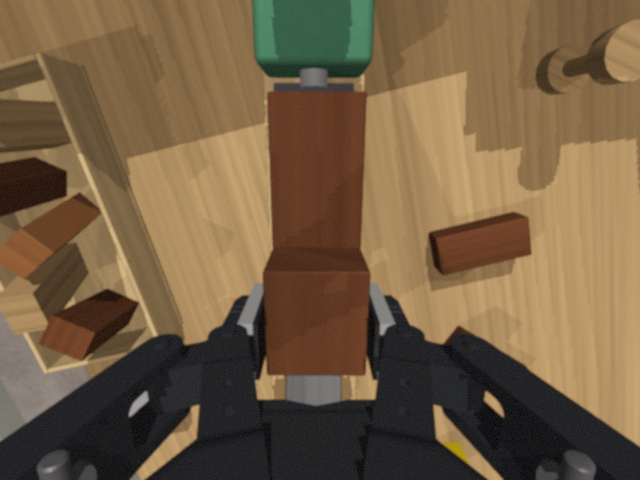

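The blank is held straight, with its tongue pointing downhill over the chute and its tip near the stop at (318,90). I'll centre it and lower it.

```bash
python3 -m pendant '[[0,-0.2,5,0],[0,-0.2,10,0],[0,-0.2,12.8,0],[0,-0.2,13.6,0],[0,-0.2,13.6,0],[0,-0.2,13.6,0]]' 1 20 && python3 -m pendant '[[0,0,0.3,0],[0,0,0.5,0],[0,0,0.7,0],[0,0,0.8,0],[0,0,0.8,0]]'
python3 - <<'E'
from h import *
np.set_printoptions(precision=4,suppress=True)
T=T_tool();print(tool([.6043,-.2865,.2]))
d=shot("wrist");W=cloud(d);P=(W-T[:3,3])@T[:3,:3]
for x in (.03,.05,.07,.085):
    m=(abs(P[...,0]-x)<.003)&(abs(P[...,1])<.012);print(x,np.median(P[m][:,2]))
E
```

```text
clock: 18.45
tcp_pos: [0.6057, -0.2871, 0.1407]
ee_rot: [0.001, -0.618, 0.786, -0.002]
contact_force: [0.5, -0.2, -0.4]
gripper_width: 0.0392
grip_force: 31.0
clock: 19.08
tcp_pos: [0.6045, -0.2871, 0.1304]
ee_rot: [-0.0, -0.618, 0.787, 0.0]
contact_force: [-0.4, 0.2, 0.3]
gripper_width: 0.0391
grip_force: 31.0
[-0.0492  0.0323 -6.9556]
0.03 0.031960999075743124
0.05 0.03204745436526997
0.07 0.032037509030472644
0.085 0.032118274431171295
```

```bash
cat > t.py <<'E'
from h import *
np.set_printoptions(precision=4,suppress=True)
T=T_tool();d=shot("wrist");W=cloud(d);P=(W-T[:3,3])@T[:3,:3]
z=[]
for x in (.03,.05,.07,.085):
    m=(abs(P[...,0]-x)<.003)&(abs(P[...,1])<.012);z.append(np.median(P[m][:,2]))
print(T[:3,3],np.array(z),"tilt",np.degrees(np.arctan2(z[2]-z[0],.04)))
E
python3 -m pendant '[[0,0,0.2,0],[0,0,0.4,0],[0,0,0.6,0],[0,0,0.6,0]]' 1 20; python3 t.py
```

```text
clock: 19.62
tcp_pos: [0.6061, -0.2888, 0.1282]
ee_rot: [0.001, -0.618, 0.786, -0.003]
contact_force: [-0.8, -2.3, 9.4]
gripper_width: 0.0393
grip_force: 32.3
[ 0.6061 -0.2888  0.1282] [0.032  0.0321 0.0322 0.0323] tilt 0.23053665651177727
```

```bash
python3 -m pendant '[[0,0,0.2,0],[0,0,0.4,0],[0,0,0.5,0],[0,0,0.5,0]]' 1 20; python3 t.py
```

```text
clock: 20.18
tcp_pos: [0.6073, -0.2904, 0.1273]
ee_rot: [0.001, -0.618, 0.786, -0.006]
contact_force: [-3.8, -4.4, 19.6]
gripper_width: 0.0396
grip_force: 33.7
[ 0.6073 -0.2904  0.1273] [0.0321 0.0323 0.0326 0.0328] tilt 0.7308722928906196
```

```bash
python3 -m pendant '[[0,0,0,0],[0,0,0,0],[0,0,0,0]]' 0.6 20; python3 t.py
```

```text
clock: 20.6
tcp_pos: [0.6073, -0.2905, 0.1273]
ee_rot: [0.001, -0.618, 0.786, -0.006]
contact_force: [-3.9, -4.2, 20.8]
gripper_width: 0.0394
grip_force: 33.7
[ 0.6073 -0.2905  0.1273] [0.0321 0.0324 0.0326 0.0328] tilt 0.7028070711200047
```

```bash
python3 -m pendant '[[0,0,0,0],[0,0,0,0]]' 0.56 20; python3 t.py;  python3 -m pendant '[[0,0,0,0],[0,0,0,0]]' 0.55 20; python3 t.py
```

```text
clock: 20.9
tcp_pos: [0.6073, -0.2904, 0.1273]
ee_rot: [0.001, -0.618, 0.786, -0.006]
contact_force: [-3.2, -3.7, 20.6]
gripper_width: 0.0396
grip_force: 33.7
[ 0.6073 -0.2904  0.1273] [0.0321 0.0324 0.0326 0.0327] tilt 0.6940383991378689
clock: 21.2
tcp_pos: [0.6073, -0.2904, 0.1273]
ee_rot: [0.001, -0.618, 0.786, -0.006]
contact_force: [-4.3, -4.5, 19.4]
gripper_width: 0.0393
grip_force: 33.7
[ 0.6073 -0.2904  0.1273] [0.0321 0.0324 0.0326 0.0328] tilt 0.6591441416524111
```

```bash
python3 -m pendant '[[0,0,-0.2,0],[0,0,-0.3,0],[0,0,-0.3,0]]' 0.54 20; python3 t.py;  python3 -m pendant '[[0,0,0,0],[0,0,0,0]]' 0.53 20; python3 t.py
```

```text
clock: 21.62
tcp_pos: [0.6071, -0.2901, 0.1276]
ee_rot: [0.001, -0.618, 0.786, -0.005]
contact_force: [-0.8, -6.3, 11.2]
gripper_width: 0.0395
grip_force: 32.4
[ 0.6071 -0.2901  0.1276] [0.032  0.0322 0.0323 0.0325] tilt 0.43746903103511436
clock: 21.92
tcp_pos: [0.6042, -0.2868, 0.1221]
ee_rot: [-0.0, -0.617, 0.787, 0.001]
contact_force: [0.7, 0.1, -0.4]
gripper_width: 0.0404
grip_force: 0.1
[ 0.6042 -0.2868  0.1221] [0.0119 0.0202 0.0605 0.0665] tilt 50.55544604766707
```

```bash
python3 -m pendant '[[0,0,0,0],[0,0,-1,0],[0,0,-5,0],[0,0,-11,0],[0,0,-17,0],[0,0,-19,0],[0,0,-19,0]]' 0.3
cat > v.py <<'E'
from h import *
import sys
np.set_printoptions(precision=4,suppress=True)
d=shot("wrist");W=cloud(d);cv2.imwrite(sys.argv[1],d["frame"])
T=T_tool();print(T[:3,3],"yaz",np.degrees(np.arctan2(T[1,1],T[0,1])))
O=np.array([.5806,-.3838,.035]);u=np.array([.2368*.9272,.9716*.9272,.3746]);y=np.array([-.9716,.2368,0]);n=np.cross(u,y)
C=np.stack([(W-O)@u,(W-O)@y,(W-O)@n],-1)
for a in np.arange(.005,.26,.01):
    m=(abs(C[...,0]-a)<.005)&(abs(C[...,1])<.017);q=C[m]
    print(round(a,3),m.sum(),np.round(np.nanmedian(q[:,2]),4) if m.sum() else "-",end=" | ")
for lo,hi,nm in((.038,.05,"heels"),(.009+.002,.02,"tong/wall")):
    m=(C[...,2]>lo)&(C[...,2]<hi)&(abs(C[...,1])<.03)&(C[...,0]>0)&(C[...,0]<.26)
    print("\n",nm,m.sum(),C[m].min(0) if m.any() else "",C[m].max(0) if m.any() else "")
E
python3 v.py pics/w5.png
```

```text
clock: 22.85
tcp_pos: [0.6051, -0.2871, 0.3155]
ee_rot: [0.002, -0.618, 0.786, -0.002]
contact_force: [-0.1, 0.3, -0.7]
gripper_width: 0.0595
grip_force: 0.0
[ 0.6044 -0.2868  0.313 ] yaz 166.27931357593764
0.005 479 0.0139 | 0.015 308 0.0134 | 0.025 300 0.0134 | 0.035 322 0.0133 | 0.045 302 0.0134 | 0.055 165 0.0134 | 0.065 157 0.0434 | 0.075 396 0.0435 | 0.085 389 0.0435 | 0.095 388 0.0435 | 0.105 404 0.0434 | 0.115 609 0.0013 | 0.125 317 -0.0005 | 0.135 308 -0.0005 | 0.145 329 -0.0005 | 0.155 314 -0.0005 | 0.165 312 -0.0005 | 0.175 329 -0.0005 | 0.185 329 -0.0005 | 0.195 329 -0.0004 | 0.205 11624 0.2833 | 0.215 3930 0.2869 | 0.225 340 -0.0005 | 0.235 343 -0.0005 | 0.245 348 -0.0004 | 0.255 358 -0.0006 | 
 heels 2087 [ 0.0001 -0.0189  0.0381] [0.1108 0.0203 0.0459]

 tong/wall 4578 [ 0.    -0.03   0.011] [0.2599 0.03   0.0199]
```

View pics/w5.png

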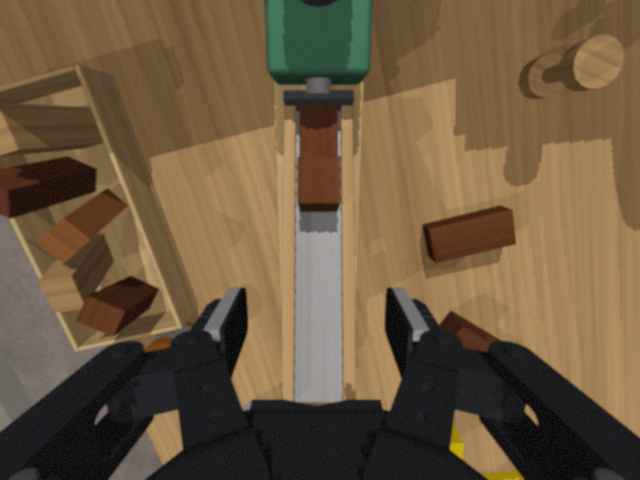

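Blank A lies flat in the chute at (320,155): tip at the stop, heel uphill end at 110 mm. Next is the dark stepped blank B. The offcut at (470,235) has no step.

```bash
python3 -m pendant '[[-18.2,19.1,0,121],[-18.2,19.1,0,121],[-18.2,19.1,0,121],[-18.2,19.1,3,121],[-18.2,19.1,7,121],[-18.2,19.1,9,121],[-18.2,19.1,9,121],[-18.2,19.1,9,121],[-18.2,19.1,9,121],[-18.2,19.1,9,121],[-18.2,19.1,9,121],[-18.2,19.1,9,121],[-18.2,19.1,9,121]]' 0
python3 - <<'E'
from h import *
np.set_printoptions(precision=4,suppress=True)
d=shot("wrist");W=cloud(d);cv2.imwrite("pics/w6.png",d["frame"]);T=T_tool();print(T,observe()["joint_pos"])
a=(W[...,2]>.037)&(W[...,2]<.05)&(np.hypot(W[...,0]-.4623,W[...,1]+.0645)<.04)
b=(W[...,2]>.01)&(W[...,2]<.02)&(np.hypot(W[...,0]-.4235,W[...,1]+.0255)<.05)
for m in(a,b):
    r=cv2.minAreaRect((W[m][:,:2]*1000).astype(np.float32));print(m.sum(),r,np.median(W[m][:,2]));print("tool",tool([r[0][0]/1000,r[0][1]/1000,.03]))
E
```

```text
clock: 24.52
tcp_pos: [0.4611, -0.065, 0.221]
ee_rot: [-0.002, 0.38, 0.925, -0.001]
contact_force: [-0.3, -0.9, -0.4]
gripper_width: 0.0853
grip_force: 0.0
[[-0.7113  0.7028 -0.003   0.4613]
 [ 0.7029  0.7113 -0.0004 -0.0651]
 [ 0.0019 -0.0024 -1.      0.2213]
 [ 0.      0.      0.      1.    ]] [ 0.2099  0.1457 -0.4184 -0.0003 -1.0098 -2.5599]
2338 ((462.52313232421875, -63.52019119262695), (39.42713928222656, 45.583778381347656), 44.7317008972168) 0.043475644109835454
tool [-0.0175  0.2427 19.127 ]
3248 ((423.97076416015625, -24.60211181640625), (40.134498596191406, 65.12109375), 44.3569450378418) 0.013511719632299635
tool [ 5.4602  0.3014 19.1373]
```

View pics/w6.png

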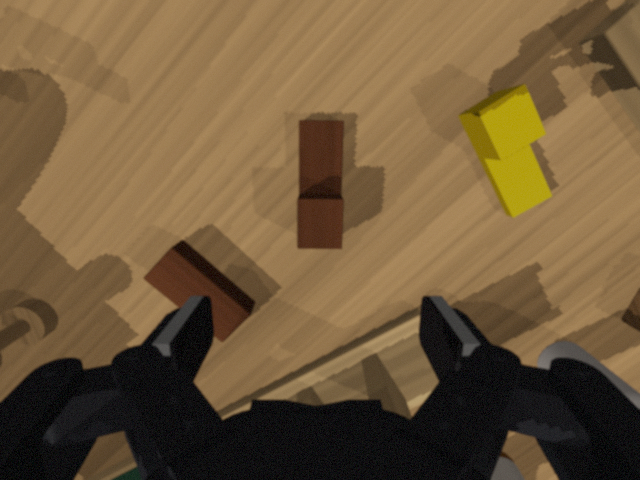

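```bash
python3 -m pendant '[[0.6,0.25,6,0],[0.6,0.25,12,0],[0.6,0.25,16,0],[0.6,0.25,17.3,0],[0.6,0.25,17.6,0],[0.6,0.25,17.6,0]]' 0 20 && python3 -m pendant '[[0,0,0,0],[0,0,0,0],[0,0,0,0],[0,0,0,0],[0,0,0,0]]' 1 20 && python3 -m pendant '[[0,0,-4,0],[0,0,-10,0],[0,0,-16,0],[0,0,-22,0],[0,0,-24,0],[0,0,-24,0]]'
python3 - <<'E'
from h import *
np.set_printoptions(precision=4,suppress=True)
s=.205;p=np.array([.5806+.2368*.9272*s,-.3838+.9716*.9272*s,.2]);print("target",p,"floor z",.035+s*.3746)
T=T_tool();print(tool(p),"yaz",np.degrees(np.arctan2(T[1,1],T[0,1])),observe()["joint_pos"])
E
python3 t.py
```

```text
clock: 25.32
tcp_pos: [0.4607, -0.0587, 0.0477]
ee_rot: [0.001, 0.38, 0.925, 0.001]
contact_force: [0.7, -1.3, 0.7]
gripper_width: 0.0858
grip_force: 0.0
clock: 25.95
tcp_pos: [0.4601, -0.0588, 0.0474]
ee_rot: [0.001, 0.38, 0.925, 0.0]
contact_force: [-1.2, 1.0, 4.8]
gripper_width: 0.0395
grip_force: 22.2
clock: 26.7
tcp_pos: [0.46, -0.0588, 0.2879]
ee_rot: [0.001, 0.38, 0.925, 0.001]
contact_force: [-0.6, 1.3, -2.5]
gripper_width: 0.0396
grip_force: 21.4
target [ 0.6256 -0.1991  0.2   ] floor z 0.11179299999999999
[-21.626    1.6567   8.8312] yaz 45.27196463625993 [ 0.2245  0.0804 -0.3165 -0.0003 -1.1701 -2.5758]
[ 0.46   -0.0588  0.2879] [0.0338 0.0338 0.0337 0.035 ] tilt -0.10372397897079216
```

```bash
python3 -m pendant '[[-21.6,1.7,0,-121],[-21.6,1.7,0,-121],[-21.6,1.7,0,-121],[-21.6,1.7,0,-121],[-21.6,1.7,0,-121],[-21.6,1.7,0,-121],[-21.6,1.7,0,-121],[-21.6,1.7,0,-121],[-21.6,1.7,0,-121],[-21.6,1.7,0,-121],[-21.6,1.7,0,-121],[-21.6,1.7,0,-121],[-21.6,1.7,0,-121]]'
python3 - <<'E'
from h import *
np.set_printoptions(precision=4,suppress=True)
T=T_tool();print(tool([.6256,-.1991,.1711]),"yaz",np.degrees(np.arctan2(T[1,1],T[0,1])),observe()["joint_pos"])
d=shot("wrist");W=cloud(d);P=(W-T[:3,3])@T[:3,:3]
m=(P[...,2]>.025)&(P[...,2]<.045)&(abs(P[...,1])<.03)&(P[...,0]>.028)&(P[...,0]<.13);t=P[m]
print(cv2.minAreaRect((t[:,:2]*1000).astype(np.float32)),np.median(t[:,2]))
E
```

```text
clock: 28.38
tcp_pos: [0.6244, -0.1987, 0.2836]
ee_rot: [-0.002, -0.617, 0.787, 0.002]
contact_force: [0.5, -0.2, 0.0]
gripper_width: 0.0391
grip_force: 21.4
[ 0.0102 -0.185  11.2488] yaz 166.22438413585317 [-0.0619  0.4237  0.1374 -0.0006 -1.2895 -0.1783]
((54.84220504760742, 0.7392692565917969), (53.69200134277344, 40.20969772338867), 0.041124776005744934) 0.033847947683970314
```

```bash
python3 -m pendant '[[0,-0.2,5,0],[0,-0.2,9,0],[0,-0.2,10.6,0],[0,-0.2,11.1,0],[0,-0.2,11.1,0]]' && python3 -m pendant '[[0,0,0.2,0],[0,0,0.4,0],[0,0,0.6,0],[0,0,0.8,0],[0,0,0.8,0]]'; python3 t.py
```

```text
clock: 29.05
tcp_pos: [0.6278, -0.1995, 0.1768]
ee_rot: [0.001, -0.618, 0.786, -0.001]
contact_force: [0.0, -0.6, -0.4]
gripper_width: 0.0397
grip_force: 21.3
clock: 29.68
tcp_pos: [0.6279, -0.2003, 0.1699]
ee_rot: [0.001, -0.618, 0.786, -0.002]
contact_force: [-0.7, -2.3, 5.2]
gripper_width: 0.0398
grip_force: 22.1
[ 0.6279 -0.2003  0.1699] [0.0338 0.0339 0.034  0.0932] tilt 0.15886021221335442
```

```bash
python3 -m pendant '[[0,0,0.3,0],[0,0,0.6,0],[0,0,0.6,0],[0,0,0.6,0]]'; python3 t.py
```

```text
clock: 30.22
tcp_pos: [0.6285, -0.2022, 0.1666]
ee_rot: [0.001, -0.618, 0.786, -0.004]
contact_force: [-3.8, -6.4, 12.6]
gripper_width: 0.0397
grip_force: 23.8
[ 0.6285 -0.2022  0.1666] [0.0348 0.0364 0.0378 0.0881] tilt 4.252569498480065
```

```bash
python3 -m pendant '[[0,0,0.3,0],[0,0,0.5,0],[0,0,0.5,0],[0,0,0.5,0],[0,0,0.5,0]]'; python3 t.py
```

```text
clock: 30.9
tcp_pos: [0.6285, -0.2033, 0.1628]
ee_rot: [0.0, -0.618, 0.786, -0.005]
contact_force: [-4.3, -7.7, 15.4]
gripper_width: 0.0394
grip_force: 25.6
[ 0.6285 -0.2033  0.1628] [0.0356 0.0386 0.0416 0.0836] tilt 8.525872968132765
```

```bash
python3 -m pendant '[[0,0,0.3,0],[0,0,0.5,0],[0,0,0.5,0],[0,0,0.5,0]]'; python3 t.py
```

```text
clock: 31.45
tcp_pos: [0.6283, -0.204, 0.1584]
ee_rot: [-0.0, -0.618, 0.786, -0.005]
contact_force: [-5.3, -9.7, 17.2]
gripper_width: 0.0399
grip_force: 27.9
[ 0.6283 -0.204   0.1584] [0.0363 0.041  0.0458 0.0774] tilt 13.300869746677687
```

```bash
python3 -m pendant '[[0,0,-0.4,0],[0,0,-0.6,0],[0,0,-0.6,0]]' && python3 -m pendant '[[0,0,0,0],[0,0,0,0],[0,0,0,0]]' 0.53 20; python3 t.py
```

```text
clock: 31.88
tcp_pos: [0.628, -0.2006, 0.1599]
ee_rot: [0.0, -0.618, 0.786, -0.002]
contact_force: [-1.8, -5.3, 9.5]
gripper_width: 0.0398
grip_force: 26.8
clock: 32.25
tcp_pos: [0.6267, -0.1988, 0.1566]
ee_rot: [-0.001, -0.618, 0.786, 0.001]
contact_force: [0.3, 0.5, 0.1]
gripper_width: 0.0403
grip_force: 0.0
[ 0.6267 -0.1988  0.1566] [0.0097 0.0501 0.0583 0.0644] tilt 50.52099580415343
```

```bash
python3 -m pendant '[[0,0,0,0],[0,0,-1,0],[0,0,-5,0],[0,0,-11,0],[0,0,-16,0],[0,0,-16,0],[0,0,-16,0]]' 0.3; python3 v.py pics/w7.png
python3 - <<'E'
from h import *
d=shot("scene");cv2.imwrite("pics/s2.png",d["frame"])
E
```

```text
clock: 33.17
tcp_pos: [0.6267, -0.1991, 0.3177]
ee_rot: [0.0, -0.618, 0.787, 0.0]
contact_force: [1.2, -0.3, -0.7]
gripper_width: 0.0597
grip_force: 0.0
[ 0.6264 -0.1991  0.3166] yaz 166.27249406548148
0.005 425 0.0135 | 0.015 339 0.0133 | 0.025 333 0.0133 | 0.035 334 0.0133 | 0.045 183 0.0134 | 0.055 0 - | 0.065 175 0.0431 | 0.075 418 0.0434 | 0.085 429 0.0433 | 0.095 437 0.0433 | 0.105 539 0.0431 | 0.115 885 0.0191 | 0.125 392 0.0133 | 0.135 380 0.0134 | 0.145 383 0.0134 | 0.155 390 0.0133 | 0.165 258 0.0134 | 0.175 204 0.0433 | 0.185 489 0.0434 | 0.195 483 0.0435 | 0.205 496 0.0435 | 0.215 493 0.0434 | 0.225 628 0.0002 | 0.235 394 -0.0005 | 0.245 361 -0.0005 | 0.255 398 -0.0005 | 
 heels 4966 [ 0.0656 -0.0201  0.038 ] [0.2206 0.02   0.0466]

 tong/wall 7151 [ 0.    -0.03   0.011] [0.2595 0.03   0.02  ]
```

View pics/s2.png

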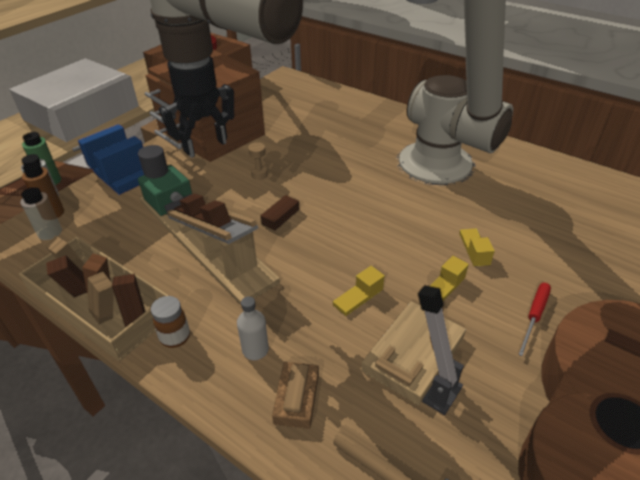

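Both blanks lie flat in the chute at (205,212), ending at 110 and 220 mm from the stop. The bar is up at (440,330), the glue bottle stands at (253,330), and the arm is clear.

```bash
python3 -c "from rig import *; print(hand_in())"
```

```text
the job is handed in; nothing more can be done
None
```

The job is done and handed in at about 33 s: the bar is up at about 77°, both blanks lie flat in the chute with heels uphill (one at the stop, the other against it), and the glue bottle is still standing. Both were let go with the heel edge on the chute floor: blank A tipped the last 22° or so (its tongue tip fell an estimated 35–40 mm), and blank B the last 9°.

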